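# Hang the lift-off door of the tile drying cupboard

### The arm

A 6-joint arm with a two-finger parallel gripper is mounted at the origin on a cart in front of the work surface, level with it; the furniture and walls round the work are solid. World frame = base frame: x ahead of the robot, y to its left, z up, the work surface at z = 0. Lengths are in m, angles in rad, forces in N, time in s.
With the tool pointing down it reaches from about 0.25 to 0.725 m from the base axis. Payload 4 kg.
Tool frame: the origin (TCP) lies between the finger pads; the fingertips stand 25 mm ahead of it and the grasp point (between the pads) lies 6 mm ahead of it; z points along the fingers, y is the line along which they close (so a half turn about z gives the same grasp; the last joint's range is limited). The gripper opens to 85 mm and grips with 20 to 120 N. Pads are 22 mm wide; open, the fingers measure 114 mm over their backs; the gripper's body (76 mm by 85 mm) begins 54 mm behind the grasp point. The pads swing forward as they close: fully open they stand 13 mm farther back than shut.
Start: joints at [-1.266, 0.241, 0.005, 1.335, 0, 1.571], TCP at [0.15, -0.477, 0.256] pointing down, gripper open.
Joint ranges: [-2.72, 2.72], [-1.05, 1.87], [-1.09, 1.28], [-1.99, 2.15], [-1.42, 1.44], [-3.14, 3.14]. Speed limits (rad/s): [2.79, 2.79, 3.14, 3.14, 3.14, 3.14].

### API

Orientations are given as a unit quaternion [x, y, z, w].
In Python, from workcell import bot gives the robot as it stands. The module is installed in compiled form; this text tells all that it offers.
- The arm moves only by the shell command python3 -m pendant 'ROWS'. ROWS is JSON, one flat list of numbers, 7 for each row, row after row: the shift along the tool's x, y, z normalised to -1 to 1, where 1 is 0.5 m, then the turn, a rotation vector about the tool's x, y, z normalised to -1 to 1, where 1 is 180 degrees, then the opening, from 0 (shut) to 1 (fully open). In form: [tx, ty, tz, ax, ay, az, fingers, tx, ty, tz, ax, ay, az, fingers, ...]. A call has exactly 10 rows; each row is the pose to reach, as a shift and turn from the pose commanded when the call began, along the tool's axes at that moment, turning the shorter way round; what a row does not reach only later rows make up. A row lasts 1/12 s, in which the tool goes at most 41.7 mm and 7.16 degrees, less where a joint would pass 70% of its speed; a pose out of reach is approached as far as the arm can. A call with a number of a shift or a turn outside -1 to 1 is refused whole. A call with a gripper value outside its range is refused whole. The fingers move at their own pace and stop on an object; the grip force is fixed at half the most. Time passes only in rows, so rows that repeat a pose let the fingers close, or fill a call up. It gives the time, the measured TCP pose, the force, the opening and the grip force at its end, in the units of the state.
- bot.get_obs(): the state, without advancing time (a new reading comes with each control period).
- bot.camera(name): name is "side" or "top" or "wrist"; returns a dict with "pixels" (400x640x3 uint8, red, green, blue), "mtx" (3x3 intrinsics, pixels), "cam_to_world" (4x4, takes a point from camera to world coordinates); the wrist camera has in their place "hand_eye" (4x4, takes a point from camera to tool coordinates, whose origin is the TCP and whose axes are the flange's). Camera axes: x right, y up, looking along -z (the intrinsics and any distortion apply to the point x, -y, -z); pixel columns grow to the right and rows downward; lengths in m; the calibration is good to about 2 mm. A picture is of the moment at which its call begins: read the wrist's pose just before it. There is no depth.
- bot.job_done(): hands the job in; it is judged then, once.
The state is a dict: "clock": time; "joint_pos": joint angles; "joint_vel": joint speeds; "tau": joint torques, N m; "eef_pos": TCP position; "tool_rot": TCP orientation; "ft_force": force on the tool from outside, world axes, zero at the start; "ft_torque": the same for the moment, N m; "grip_width": finger opening in m; "grasp_force": force on a finger pad.
Only numpy, scipy, OpenCV 4.12 (cv2) and the standard library are available. Lean on these libraries where they do the work, as an engineer would, in place of code of your own. Each camera call takes 0.05 s, during which the arm holds its last target. There are 200 camera calls.

### The job

The door of the little plywood drying cupboard has been lifted off its hinge and stands in the dowel rack. Lift it out, lower both of its hinge knuckles together over the two upright hinge pins of the cupboard until they sit fully home on their lugs, then swing the door shut against its two rubber stops and let go. Work gently: feel for the pins and never lean hard on the door or the hinge, and do not disturb the plaster bat in the rack or the pots near by.

Things in the scene. Friction and masses are not known exactly. Their poses are not given: they have to be found in the camera images.
- cupboard: Fixed plywood drying cupboard, open in front, 190 wide (y) x 150 deep (x) x 226 mm high. Origin: centre of its underside on the worktop; its front faces its own -x (front plane x = -75), z up. The hinge is at its -y side (right, seen from the robot): both pins sit on one steel rail screwed on through sideways slots, so the two stand together, tight, up to 6.5 mm either way along y from nominal.
- low_pin (a point): NOMINAL tip of the lower hinge pin, at (-88, -78, 68) mm in the cupboard's frame. The upright pin is 8 mm thick, rises 16 mm above its lug (18 mm disc, top at z = 52), the last 2 mm tapering to a blunt 7 mm tip. The true pin is shifted by the rail's offset, up to 6.5 mm either way along the cupboard's y and fixed in a run; this reading does not show it. In x and z it is true.
- high_pin (a point): NOMINAL tip of the upper hinge pin, 110 mm straight above the lower one, at (-88, -78, 178) mm in the cupboard's frame; its lug's top is at z = 162. Same pin, shifted along y by the same unreported rail offset as the lower one.
- stops (a point): Point on the cupboard's front midway up between the two rubber stops (10 mm discs, 5.5 mm proud of the front) on the side away from the hinge, at (-80.5, 74, 118) mm in the cupboard's frame. The shut door's inner face rests on them.
- door: Loose door leaf, 156 wide (y) x 13 thick (x) x 172 mm high, about 0.3 kg; frame 26 mm wide at the sides, 34 high at the top. Origin: centre of its underside, z up; outer face to its -x, hinge edge at -y, knob (18 mm, 20 proud) outside at y = 65, z = 86. Hung and shut its axes match the cupboard's, origin at x = -88, z = 24 there; 90 degrees open it is yawed +90. It turns freely, stays where left.
- low_knuckle (a point): Centre of the lower mouth of the door's lower knuckle, at (0, -89, 28) mm in the door's frame. The knuckle is an upright steel tube, 20 mm outside, 10 mm bore, 22 mm tall, open at both ends. Fully home this point lies on the lug's top, on the pin's axis.
- high_knuckle (a point): The same point of the upper knuckle, at (0, -89, 138) mm in the door's frame; the same tube, 110 mm above the lower one.
- top_edge (a point): Middle of the door's top edge, at (0, 0, 172) mm in the door's frame; the top rail can be pinched here across its 13 mm.
- free_edge (a point): Point on the door's inner face 6 mm from its free upright edge, at (6.5, 72, 94) mm in the door's frame; with the door shut its x in the cupboard's frame is about that of the stops.
- rack: Fixed wooden rack: a board 190 (x) x 130 (y) x 18 mm with two slots along its x at y = -32 and +32, each between two rows of three 8 mm dowels rising 58 mm above the board (slot 17.6 mm wide). Origin: centre of its underside. The door stands upright in one slot, hinge edge to the rack's +x and outer face to its -y, the plaster bat in the other; which is which varies.
- bat: Loose plain white plaster bat, 150 (x) x 13 (y) x 100 mm high, standing on edge in the other slot; origin: centre of its underside. Leave it.
- square_pot: Loose square slab-built pot 68 x 65 x 60 mm, origin: centre of its underside. Leave it.
- white_beaker: Loose white plastic glaze pot 73 mm diameter, 96 mm tall, origin: centre of its underside. Leave it.

How it is judged:
On the way, in this order (a step that is already met when the one before it is completed fails the run):
1. the door is lifted clear of the rack (z of door in the frame of rack above 0.06 m), for 0.1 s.
2. both knuckles are fully home on their pins (z of low_knuckle in the frame of cupboard between 0.048 and 0.0545 m and x of low_knuckle in the frame of cupboard between -0.092 and -0.084 m and y of low_knuckle in the frame of cupboard between -0.0865 and -0.0695 m and z of high_knuckle in the frame of cupboard between 0.158 and 0.1645 m and x of high_knuckle in the frame of cupboard between -0.092 and -0.084 m and y of high_knuckle in the frame of cupboard between -0.0865 and -0.0695 m), for 0.2 s.
At the end, for the whole second after the job is handed in: Both knuckles sit on their lugs (within 2.5 mm in height, on the pins), the door is shut to within 5 mm of its rubber stops at the free edge and at rest, and the bat and both pots still stand (all of step 2 and x of free_edge in the frame of cupboard above -0.0855 m and y of free_edge in the frame of cupboard above 0.05 m and linear speed of door below 0.02 m/s and angular speed of door below 0.1 rad/s and angle between each of square_pot, white_beaker, bat's own z axis and vertical below 0.15 rad); the robot touches nothing.
It fails at once if the door is pressed or struck against the cupboard or its hinge with more than 50 N (contact force between door and cupboard above 50 N).
It fails at once if the square pot is shifted by more than 20 mm (distance of square_pot from where it was at the start of the episode above 0.02 m).
It fails at once if the white glaze pot is shifted by more than 20 mm (distance of white_beaker from where it was at the start of the episode above 0.02 m).
It fails at once if the plaster bat is shifted by more than 20 mm (distance of bat from where it was at the start of the episode above 0.02 m).
It also fails if it takes over 64 s, if anything falls off the work surface, if the arm or the gripper's body presses on something with over 40 N, if the wrist force passes 120 N, or if a joint passes its speed limit or range.

## Working session

There is one attempt and no reset: what is moved stays moved. The work goes in short steps, Python scripts to look and compute and a shell command to move; the robot and the scene stay as the last step left them, time stands still between calls to the robot, and variables do not carry over. Pictures are saved under pics/ and viewed, at most 12 in all, crops included, and the job is handed in when it is done.

```bash
mkdir -p pics
python3 - <<'E'
from workcell import bot
import cv2,numpy as np,pickle
o=bot.get_obs();print({k:np.round(v,4).tolist() for k,v in o.items()})
d={}
for n in("side","top","wrist"):
    c=bot.camera(n);d[n]=c;cv2.imwrite(f"pics/{n}0.png",c["pixels"][:,:,::-1])
    print(n,[(k,np.round(v,4).tolist()) for k,v in c.items() if k!="pixels"])
pickle.dump(d,open("cam0.pkl","wb"))
E
```

```text
{'clock': 0.0, 'joint_pos': [-1.266, 0.2414, 0.0037, 1.3352, -0.0, 1.5708], 'joint_vel': [-0.0005, -0.0021, -0.0016, 0.0005, -0.0, 0.0], 'tau': [-0.0001, -37.2318, 25.2407, 0.0169, -0.0001, 0.0], 'eef_pos': [0.1499, -0.4764, 0.2554], 'tool_rot': [0.9884, 0.1518, -0.0002, -0.001], 'ft_force': [-0.3569, 0.4005, -0.3141], 'ft_torque': [-0.0052, 0.0277, 0.0367], 'grasp_force': 0.0, 'grip_width': 0.0855}
side [('mtx', [[408.0546, 0.0, 322.3865], [0.0, 408.0546, 197.1437], [0.0, 0.0, 1.0]]), ('cam_to_world', [[-0.9421, 0.1932, -0.2741, 0.3011], [-0.3346, -0.4862, 0.8073, 0.8509], [0.0227, 0.8523, 0.5226, 0.6614], [0.0, 0.0, 0.0, 1.0]])]
top [('mtx', [[426.9644, 0.0, 319.4137], [0.0, 426.9644, 205.8083], [0.0, 0.0, 1.0]]), ('cam_to_world', [[-0.015, 0.995, -0.0985, 0.4424], [-0.9997, -0.0131, 0.0204, 0.053], [0.019, 0.0987, 0.9949, 1.396], [0.0, 0.0, 0.0, 1.0]])]
wrist [('mtx', [[321.0961, 0.0, 320.3906], [0.0, 321.0961, 199.1005], [0.0, 0.0, 1.0]]), ('hand_eye', [[0.0, 0.9536, 0.3011, 0.0763], [1.0, -0.0003, 0.0007, 0.0007], [0.0007, 0.3011, -0.9536, -0.1178], [0.0, 0.0, 0.0, 1.0]])]
```

View pics/top0.png

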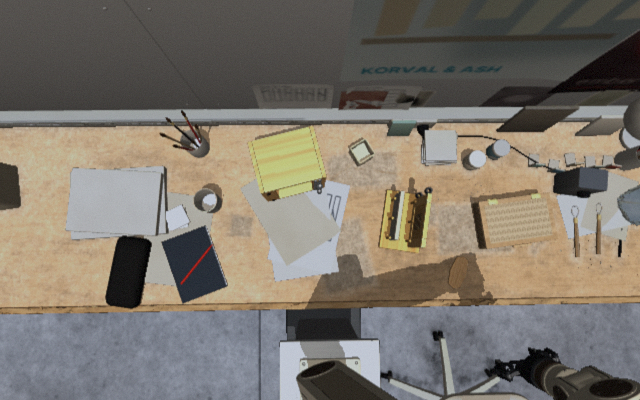

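View pics/side0.png

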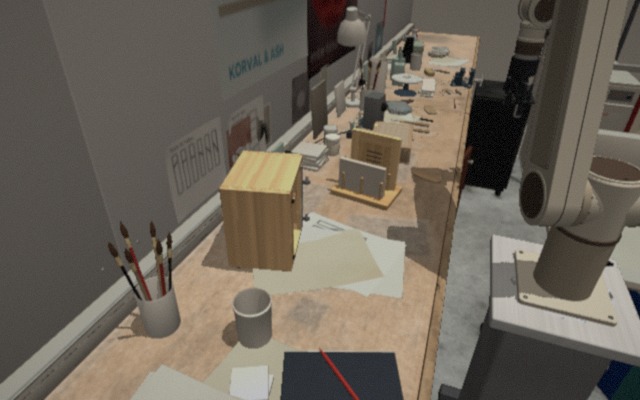

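The top view shows the cupboard around (287,162), with its front towards the robot, and the rack around (405,220). The square pot is at (361,152) and the white beaker at (208,199). In the side view the bat is in the slot nearer the camera (+y side) and the door is behind it. I'll enlarge the top view to measure.

Run:
```python
import cv2,pickle
d=pickle.load(open("cam0.pkl","rb"))
p=d["top"]["pixels"][:,:,::-1]
a=cv2.resize(p[120:210,240:340],None,fx=4,fy=4,interpolation=cv2.INTER_CUBIC)
b=cv2.resize(p[170:260,350:450],None,fx=4,fy=4,interpolation=cv2.INTER_CUBIC)
cv2.imwrite("pics/topcrop.png",cv2.hconcat([a,b]))
```

```text
(no output)
```

View pics/topcrop.png

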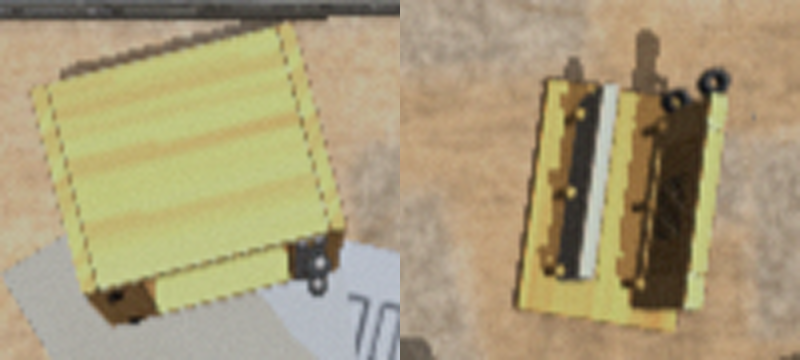

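The left crop shows the cupboard's top corners at (32,92), (290,25), (343,230) and (88,292), and the pins at about (317,262) and (317,285). The right crop shows the rack corners, and the door's top edge running from about (722,95) to (693,308) with its knuckles at the top end.

```bash
cat > h.py <<'E'
import numpy as np,cv2,pickle
from scipy.spatial.transform import Rotation as R
def ray(c,uv,T=None):
    T=c["cam_to_world"] if T is None else T
    K=c["mtx"];p=np.array([(uv[0]-K[0,2])/K[0,0],-(uv[1]-K[1,2])/K[1,1],-1.])
    return T[:3,3],T[:3,:3]@p
def atz(c,uv,z,T=None):
    o,d=ray(c,uv,T);return o+d*(z-o[2])/d[2]
def proj(c,P,T=None):
    T=c["cam_to_world"] if T is None else T
    q=(np.asarray(P)-T[:3,3])@T[:3,:3];K=c["mtx"]
    return np.c_[K[0,0]*q[:,0]/-q[:,2]+K[0,2],-K[1,1]*q[:,1]/-q[:,2]+K[1,2]]
def wT(c,o):
    T=np.eye(4);T[:3,:3]=R.from_quat(o["tool_rot"]).as_matrix();T[:3,3]=o["eef_pos"];return T@c["hand_eye"]
def fr(x,y,z,yaw,pts):
    return R.from_euler('z',yaw).apply(np.atleast_2d(pts))+[x,y,z]
E
python3 - <<'E'
from h import *
d=pickle.load(open("cam0.pkl","rb"));c=d["top"]
f=lambda u,v,x,y:((u+.5)/4-.5+x,(v+.5)/4-.5+y)
A=lambda u,v:f(u,v,240,120)
B=lambda u,v:f(u-400,v,350,170)
C=np.array([atz(c,A(*p),.226) for p in[(32,92),(290,25),(343,230),(88,292)]])
print("cup",C.round(4),C.mean(0),np.linalg.norm(np.diff(C,axis=0),axis=1))
yw=[np.arctan2(*(C[i]-C[j])[[1,0]]) for i,j in((0,3),(1,2))]+[np.arctan2(*(C[i]-C[j])[[1,0]])-np.pi/2 for i,j in((0,1),(3,2))]
print(np.degrees(yw))
yaw=np.mean(yw);m=C.mean(0)
for z,p in((.178,(317,262)),(.068,(317,285))):
    w=atz(c,A(*p),z);print("pin",w,R.from_euler('z',-yaw).apply(w-[m[0],m[1],0]))
for p in [(547,78),(517,308),(677,328)]: print("rack",atz(c,B(*p),.018))
for p in [(722,95),(693,308)]: print("door",atz(c,B(*p),.19))
E
```

```text
cup [[0.7377 0.2264 0.226 ]
 [0.7838 0.0461 0.226 ]
 [0.6379 0.0113 0.226 ]
 [0.5968 0.1877 0.226 ]] [0.68907942 0.1178505  0.226     ] [0.18611563 0.14997527 0.18117744]
[15.34433095 13.41622451 14.33338626 13.11793637]
pin [0.62286563 0.02866426 0.178     ] [-0.08588822 -0.07043909  0.178     ]
pin [0.62094912 0.0267396  0.068     ] [-0.08821472 -0.07184078  0.068     ]
rack [ 0.63067996 -0.19483595  0.018     ]
rack [ 0.44413988 -0.16487889  0.018     ]
rack [ 0.42616071 -0.29372479  0.018     ]
door [ 0.59335859 -0.28911107  0.19      ]
door [ 0.44205761 -0.26233806  0.19      ]
```

```bash
cat >> h.py <<'E'
def go(o,pos,yaw):
    "rows numbers to reach tool-down pose with tool x at world yaw (deg)"
    r=R.from_quat(o["tool_rot"]);a=np.radians(yaw)
    t=R.from_matrix(np.array([[np.cos(a),np.sin(a),0],[np.sin(a),-np.cos(a),0],[0,0,-1]]))
    print("row",(r.inv().apply(np.array(pos)-o["eef_pos"])/.5).round(4),((r.inv()*t).as_rotvec()/np.pi).round(4))
E
python3 -m pendant '[0,0,-0.08,0,0,0,1, 0.1,-0.02,-0.15,0,0,0.04,1, 0.2,-0.04,-0.15,0,0,0.08,1, 0.28,-0.055,-0.15,0,0,0.12,1, 0.36,-0.07,-0.15,0,0,0.15,1, 0.44,-0.085,-0.15,0,0,0.15,1, 0.52,-0.1,-0.15,0,0,0.15,1, 0.6,-0.12,-0.15,0,0,0.15,1, 0.68,-0.135,-0.15,0,0,0.15,1, 0.75,-0.15,-0.15,0,0,0.15,1]'
python3 - <<'E'
from h import *
from workcell import bot
go(bot.get_obs(),[.51,-.276,.335],-9.5)
E
```

```text
clock: 0.98
eef_pos: [0.4582, -0.3074, 0.3311]
tool_rot: [0.997, -0.083, -0.0, -0.0]
ft_force: [0.6, -0.5, -0.1]
grip_width: 0.0853
grasp_force: 0.0
row [ 0.0917 -0.0791 -0.0079] [-0.      0.0001 -0.0002]
```

```bash
python3 -m pendant '[0.07,-0.06,-0.007,0,0,0,1, 0.088,-0.078,-0.007,0,0,0,1, 0.088,-0.078,-0.007,0,0,0,1, 0.088,-0.078,-0.007,0,0,0,1, 0.088,-0.078,-0.007,0,0,0,1, 0.088,-0.078,-0.007,0,0,0,1, 0.088,-0.078,-0.007,0,0,0,1, 0.088,-0.078,-0.007,0,0,0,1, 0.088,-0.078,-0.007,0,0,0,1, 0.088,-0.078,-0.007,0,0,0,1]'
python3 - <<'E'
from h import *
from workcell import bot
o=bot.get_obs();c=bot.camera("wrist");pickle.dump((o,c),open("w1.pkl","wb"))
cv2.imwrite("pics/w1.png",c["pixels"][:,:,::-1])
E
```

```text
clock: 1.82
eef_pos: [0.5062, -0.2782, 0.335]
tool_rot: [0.996, -0.084, 0.0, 0.0]
ft_force: [-0.1, 0.0, 0.0]
grip_width: 0.0854
grasp_force: 0.0
```

View pics/w1.png

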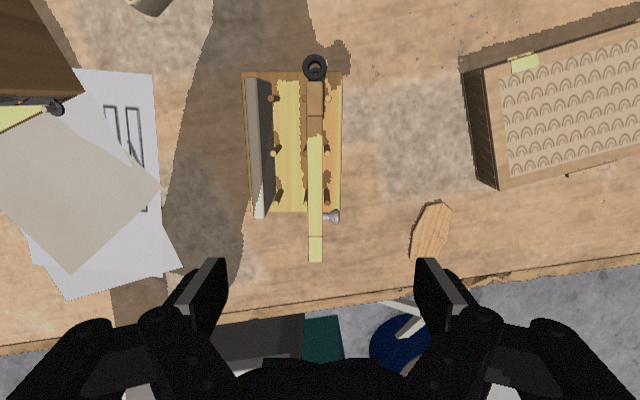

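The wrist view shows the door's top edge running straight from (315,82) to (315,262), about 308–322 wide. The upper knuckle ring is at (315,67), with the knob at (334,216) and the bat at about (258,150).

Run:
```python
from h import *
o,c=pickle.load(open("w1.pkl","rb"));T=wT(c,o)
a=atz(c,(315.5,82),.19,T);b=atz(c,(315,262),.19,T);k=atz(c,(315,67),.178,T)
d=a-b;print(a,b,np.linalg.norm(d),np.degrees(np.arctan2(d[1],d[0])),(a+b)/2,k,k-(a+b)/2)
m=(a+b)/2;go(o,[m[0],m[1],.19-.009],-9.3)
```

```text
[ 0.59361892 -0.28998465  0.19      ] [ 0.44110037 -0.26300964  0.19      ] 0.15488562869020456 -10.029827912281474 [ 0.51735965 -0.27649714  0.19      ] [ 0.60527488 -0.29142579  0.178     ] [ 0.08791524 -0.01492865 -0.012     ]
row [ 0.0214 -0.007   0.308 ] [ 0.     -0.0001 -0.0017]
```

```bash
python3 -m pendant '[0.021,-0.007,0.07,0,0,0,1, 0.021,-0.007,0.14,0,0,0,1, 0.021,-0.007,0.2,0,0,0,1, 0.021,-0.007,0.26,0,0,0,1, 0.021,-0.007,0.308,0,0,0,1, 0.021,-0.007,0.308,0,0,0,1, 0.021,-0.007,0.308,0,0,0,0.6, 0.021,-0.007,0.308,0,0,0,0.4, 0.021,-0.007,0.308,0,0,0,0.3, 0.021,-0.007,0.308,0,0,0,0.3]'
python3 -m pendant '[0,0,0,0,0,0,0.2, 0,0,0,0,0,0,0.1, 0,0,0,0,0,0,0, 0,0,0,0,0,0,0, 0,0,0,0,0,0,0, 0,0,0,0,0,0,0, 0,0,0,0,0,0,0, 0,0,0,0,0,0,0, 0,0,0,0,0,0,0, 0,0,0,0,0,0,0]'
```

```text
clock: 2.7
eef_pos: [0.5188, -0.2766, 0.1831]
tool_rot: [0.997, -0.083, 0.002, 0.001]
ft_force: [0.0, 0.1, 0.8]
grip_width: 0.0388
grasp_force: 0.0
clock: 3.53
eef_pos: [0.5183, -0.2762, 0.1821]
tool_rot: [0.997, -0.083, 0.001, 0.0]
ft_force: [0.6, 0.5, 5.9]
grip_width: 0.012
grasp_force: 59.6
```

```bash
python3 -m pendant '[0,0,-0.01,0,0,0,0, 0,0,-0.03,0,0,0,0, 0,0,-0.06,0,0,0,0, 0,0,-0.1,0,0,0,0, 0,0,-0.14,0,0,0,0, 0,0,-0.18,0,0,0,0, 0,0,-0.22,0,0,0,0, 0,0,-0.26,0,0,0,0, 0,0,-0.27,0,0,0,0, 0,0,-0.27,0,0,0,0]'
python3 - <<'E'
from h import *
from workcell import bot
o=bot.get_obs();print(o["eef_pos"],o["ft_force"],o["grip_width"])
c=np.radians(14);p=np.array([.621,.027])
u=np.array([np.cos(c),np.sin(c)])
q=p-.089*u-.045*u
print(q);go(o,[*q,.317],14)
E
```

```text
clock: 4.37
eef_pos: [0.5182, -0.2763, 0.3175]
tool_rot: [0.997, -0.083, 0.001, 0.001]
ft_force: [0.8, -0.1, -4.0]
grip_width: 0.0123
grasp_force: 58.5
[ 0.51815482 -0.2763231   0.31746129] [ 0.84652352 -0.1242107  -4.00053719] 0.012343250912499429
[ 0.49098037 -0.00541753]
row [-1.434e-01 -5.253e-01 -1.000e-04] [ 0.0006 -0.0009 -0.1308]
```

```bash
python3 -m pendant '[-0.005,-0.03,0,0,0,-0.01,0, -0.015,-0.09,0,0,0,-0.025,0, -0.025,-0.15,0,0,0,-0.04,0, -0.035,-0.21,0,0,0,-0.055,0, -0.05,-0.27,0,0,0,-0.075,0, -0.06,-0.33,0,0,0,-0.095,0, -0.07,-0.38,0,0,0,-0.11,0, -0.08,-0.43,0,0,0,-0.125,0, -0.084,-0.455,0,0,0,-0.131,0, -0.084,-0.464,0,0,0,-0.131,0]'
python3 -m pendant '[0,0,0,0,0,0,0, 0,0,0,0,0,0,0, 0,0,0,0,0,0,0, 0,0,0,0,0,0,0, 0,0,0,0,0,0,0, 0,0,0,0,0,0,0, 0,0,0,0,0,0,0, 0,0,0,0,0,0,0, 0,0,0,0,0,0,0, 0,0,0,0,0,0,0]'
python3 - <<'E'
from h import *
from workcell import bot
o=bot.get_obs();c=bot.camera("wrist");t=bot.camera("top");s=bot.camera("side");pickle.dump((o,c,t,s),open("w2.pkl","wb"))
cv2.imwrite("pics/w2.png",c["pixels"][:,:,::-1])
E
```

```text
clock: 5.2
eef_pos: [0.5135, -0.0377, 0.3143]
tool_rot: [0.992, 0.124, -0.002, -0.001]
ft_force: [0.7, 0.5, -2.4]
grip_width: 0.0121
grasp_force: 58.9
clock: 6.03
eef_pos: [0.5146, -0.0402, 0.3158]
tool_rot: [0.993, 0.122, 0.0, 0.0]
ft_force: [-0.7, -0.3, -2.3]
grip_width: 0.0122
grasp_force: 59.0
```

View pics/w2.png

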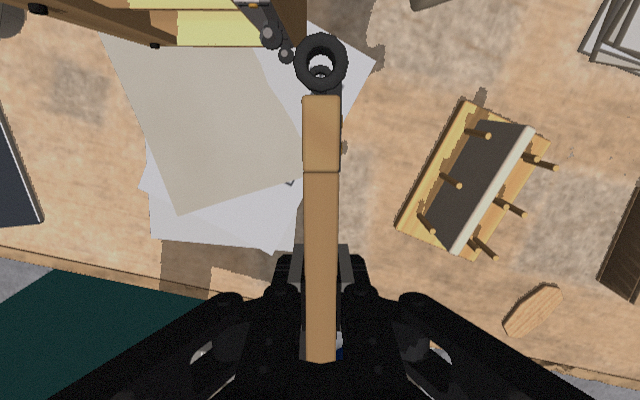

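The knuckle ring is at (320,62), the upper pin near (270,33) and the lower pin near (287,54). I'll enlarge that corner.

Run:
```python
from h import *
o,c,t,s=pickle.load(open("w2.pkl","rb"))
p=c["pixels"][0:100,230:360,::-1]
p=cv2.resize(p,None,fx=6,fy=6,interpolation=cv2.INTER_CUBIC)
p=np.clip(255*(p/255.)**.5,0,255).astype(np.uint8)
cv2.imwrite("pics/w2c.png",p)
```

```text
(no output)
```

View pics/w2c.png

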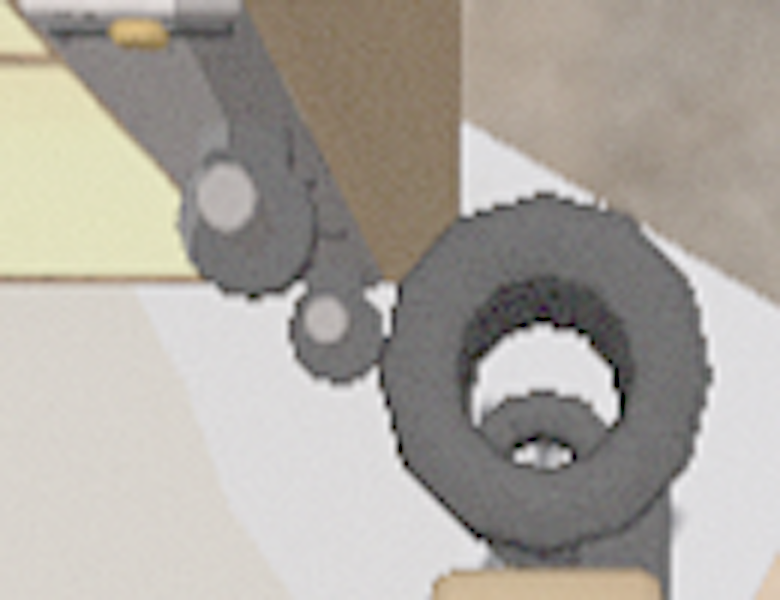

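The crop shows the upper pin tip at (226,197), the lower pin tip at (326,319), the centre of the upper knuckle's top ring at (546,373), and the centre of the lower knuckle's hole at about (544,479).

Run:
```python
from h import *
o,c,t,s=pickle.load(open("w2.pkl","rb"));T=wT(c,o)
f=lambda u,v:((u+.5)/6-.5+230,(v+.5)/6-.5)
ph=atz(c,f(226,197),.178,T);pl=atz(c,f(326,319),.068,T)
zt=o["eef_pos"][2]+.0079-.012
kh=atz(c,f(546,373),zt,T);kl=atz(c,f(544,479),zt-.11,T)
print(o["eef_pos"],R.from_quat(o["tool_rot"]).as_euler('ZYX',degrees=True));print("pins",ph,pl,"knuckles",kh,kl)
r=R.from_quat(o["tool_rot"])
for k in(kh,kl):print("knuckle in tool",r.inv().apply(k-o["eef_pos"]))
q=np.linalg.inv(T)@[*kh,1];print("depth",-q[2],"exp",321.1*20/((710-385)/6))
C=[.6891,.1179];y=np.radians(14)
for p in(ph,pl):print(R.from_euler('z',-y).apply(p-[*C,0]))
# detect pins from top camera: earlier estimate .6229,.0287/.6209,.0267
for n,cam,P in(("top",t,[ph,pl,kh]),("side",s,[ph,pl,kh])):print(n,proj(cam,P))
```

```text
[ 0.5145959  -0.04024013  0.315797  ] [ 1.40374837e+01 -3.91514227e-03  1.79999007e+02]
pins [0.62286117 0.02550053 0.178     ] [0.62294897 0.0255584  0.068     ] knuckles [ 0.60048295 -0.01955433  0.311697  ] [ 0.60022884 -0.01936974  0.201697  ]
knuckle in tool [0.08833943 0.00076434 0.00410605]
knuckle in tool [0.08813016 0.00052171 0.11410603]
depth 0.11262948007800372 exp 118.56
[-0.08662471 -0.07363018  0.178     ]
[-0.08652551 -0.07359528  0.068     ]
top [[319.97276824 185.1132365 ]
 [319.2418553  190.238318  ]
 [338.71105445 185.87882453]]
side [[307.03217086 176.28080137]
 [306.8664197  213.34197123]
 [322.92946802 119.95714012]]
```

```bash
python3 -m pendant '[0,0,0.02,0,0,0,0, 0,0,0.05,0,0,0,0, 0,0,0.08,0,0,0,0, 0,0,0.11,0,0,0,0, 0,0,0.14,0,0,0,0, 0,0,0.17,0,0,0,0, 0,0,0.19,0,0,0,0, 0,0,0.2,0,0,0,0, 0,0,0.2,0,0,0,0, 0,0,0.2,0,0,0,0]'
python3 -m pendant '[0,-0.02,0,0,0,0,0, 0,-0.045,0,0,0,0,0, 0,-0.07,0,0,0,0,0, 0,-0.0766,0,0,0,0,0, 0.01,-0.0766,0,0,0,0,0, 0.025,-0.0766,0,0,0,0,0, 0.04,-0.0766,0,0,0,0,0, 0.055,-0.0766,0,0,0,0,0, 0.0653,-0.0766,0,0,0,0,0, 0.0653,-0.0766,0,0,0,0,0]'
python3 -m pendant '[0,0,0,0,0,0,0, 0,0,0,0,0,0,0, 0,0,0,0,0,0,0, 0,0,0,0,0,0,0, 0,0,0,0,0,0,0, 0,0,0,0,0,0,0, 0,0,0,0,0,0,0, 0,0,0,0,0,0,0, 0,0,0,0,0,0,0, 0,0,0,0,0,0,0]'
python3 - <<'E'
from h import *
from workcell import bot
o=bot.get_obs();c=bot.camera("wrist");pickle.dump((o,c),open("w3.pkl","wb"))
print(o["eef_pos"],R.from_quat(o["tool_rot"]).as_euler('ZYX',degrees=True),o["eef_pos"]+R.from_quat(o["tool_rot"]).apply([.0882,.0006,.0041]))
p=c["pixels"][10:110,255:385,::-1]
p=cv2.resize(p,None,fx=6,fy=6,interpolation=cv2.INTER_CUBIC)
p=np.clip(255*(p/255.)**.5,0,255).astype(np.uint8)
cv2.imwrite("pics/w3c.png",p)
E
```

```text
clock: 7.02
eef_pos: [0.5148, -0.0402, 0.2161]
tool_rot: [0.992, 0.122, 0.0, 0.0]
ft_force: [0.2, -0.5, -2.3]
grip_width: 0.0122
grasp_force: 58.9
clock: 7.85
eef_pos: [0.5378, 0.0048, 0.2152]
tool_rot: [0.993, 0.122, -0.0, 0.0]
ft_force: [-0.3, 0.3, -3.5]
grip_width: 0.0121
grasp_force: 59.0
clock: 8.68
eef_pos: [0.537, 0.0049, 0.2158]
tool_rot: [0.992, 0.122, 0.0, -0.0]
ft_force: [-0.5, 0.1, -3.5]
grip_width: 0.0123
grasp_force: 59.0
[0.53695829 0.00492506 0.21578742] [ 1.40456916e+01 -6.86384350e-04 -1.79999661e+02] [0.62266699 0.02574879 0.21168847]
```

View pics/w3c.png

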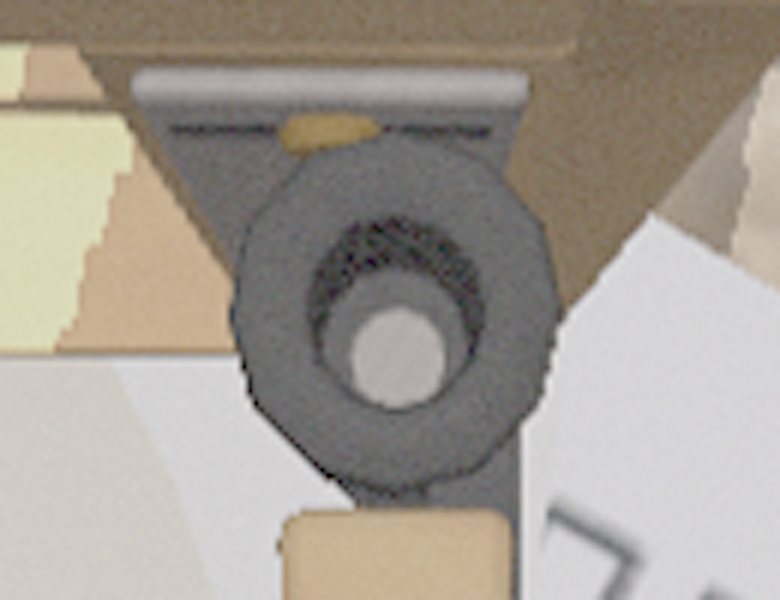

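The pin tip at (398,358) shows through the upper bore, whose ring is centred at (396,312). I'll compute the residual offset.

Run:
```python
from h import *
o,c=pickle.load(open("w3.pkl","rb"));T=wT(c,o)
f=lambda u,v:((u+.5)/6-.5+255,(v+.5)/6-.5+10)
zt=o["eef_pos"][2]+.0079-.012
k=atz(c,f(396,312),zt,T);p=atz(c,f(398,358),.178,T)
print(k,p,R.from_quat(o["tool_rot"]).inv().apply(p-k))
```

```text
[0.62289395 0.02563625 0.21168742] [0.62307192 0.02553149 0.178     ] [0.00014682 0.00014502 0.03368742]
```

```bash
python3 -m pendant '[0,0,0.006,0,0,0,0, 0,0,0.012,0,0,0,0, 0,0,0.016,0,0,0,0, 0,0,0.019,0,0,0,0, 0,0,0.022,0,0,0,0, 0,0,0.024,0,0,0,0, 0,0,0.026,0,0,0,0, 0,0,0.028,0,0,0,0, 0,0,0.03,0,0,0,0, 0,0,0.03,0,0,0,0]'
```

```text
clock: 9.57
eef_pos: [0.5369, 0.0049, 0.2005]
tool_rot: [0.993, 0.122, -0.0, -0.0]
ft_force: [0.1, -0.8, -3.2]
grip_width: 0.012
grasp_force: 59.0
```

```bash
python3 -m pendant '[0,0,0.003,0,0,0,0, 0,0,0.006,0,0,0,0, 0,0,0.009,0,0,0,0, 0,0,0.012,0,0,0,0, 0,0,0.015,0,0,0,0, 0,0,0.017,0,0,0,0, 0,0,0.019,0,0,0,0, 0,0,0.021,0,0,0,0, 0,0,0.022,0,0,0,0, 0,0,0.022,0,0,0,0]'
python3 -m pendant '[0,0,0.0005,0,0,0,0, 0,0,0.001,0,0,0,0, 0,0,0.0015,0,0,0,0, 0,0,0.002,0,0,0,0, 0,0,0.0025,0,0,0,0, 0,0,0.003,0,0,0,0, 0,0,0.003,0,0,0,0, 0,0,0.003,0,0,0,0, 0,0,0.003,0,0,0,0, 0,0,0.003,0,0,0,0]'
```

```text
clock: 10.4
eef_pos: [0.5369, 0.0049, 0.1896]
tool_rot: [0.993, 0.122, -0.0, -0.0]
ft_force: [-0.7, -0.5, -3.0]
grip_width: 0.0119
grasp_force: 59.0
clock: 11.23
eef_pos: [0.537, 0.0049, 0.1883]
tool_rot: [0.993, 0.122, 0.0, 0.0]
ft_force: [-0.9, -0.5, -2.6]
grip_width: 0.0125
grasp_force: 59.1
```

```bash
python3 -m pendant '[0,0,0.0005,0,0,0,0, 0,0,0.001,0,0,0,0, 0,0,0.0015,0,0,0,0, 0,0,0.002,0,0,0,0, 0,0,0.002,0,0,0,0, 0,0,0.002,0,0,0,0, 0,0,0.002,0,0,0,0, 0,0,0.002,0,0,0,0, 0,0,0.002,0,0,0,0, 0,0,0.002,0,0,0,0]'
```

```text
clock: 12.07
eef_pos: [0.537, 0.0048, 0.1878]
tool_rot: [0.993, 0.122, 0.0, 0.0]
ft_force: [-4.5, -0.3, 6.2]
grip_width: 0.0119
grasp_force: 60.2
```

```bash
python3 -m pendant '[0,0,0,0,0,0,0.2, 0,0,0,0,0,0,0.4, 0,0,0,0,0,0,0.5, 0,0,0,0,0,0,0.5, 0,0,0,0,0,0,0.5, 0,0,-0.03,0,0,0,0.5, 0,0,-0.06,0,0,0,0.5, 0,0,-0.1,0,0,0,0.5, 0,0,-0.14,0,0,0,0.5, 0,0,-0.16,0,0,0,0.5]'
python3 - <<'E'
from h import *
from workcell import bot
o=bot.get_obs();c=bot.camera("wrist");pickle.dump((o,c),open("w4.pkl","wb"))
print(o["eef_pos"],o["grip_width"],o["ft_force"])
cv2.imwrite("pics/w4.png",c["pixels"][:,:,::-1])
E
```

```text
clock: 12.9
eef_pos: [0.5379, 0.0049, 0.2697]
tool_rot: [0.992, 0.122, 0.002, 0.0]
ft_force: [-0.0, -0.1, 0.7]
grip_width: 0.0428
grasp_force: 0.0
[0.53794403 0.00490707 0.26966296] 0.04275550818748664 [-0.00661156 -0.12709248  0.70720575]
```

View pics/w4.png

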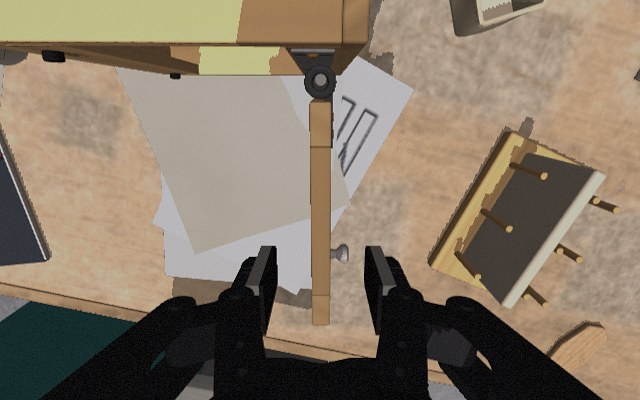

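The door hangs at 90° open with both knuckles on their pins (ring at (319,81)), and the knob is at (342,253). Next I close the fingers and go down on its outer side.

```bash
python3 -m pendant '[-0.03,0.03,0,0,0,0,0.2, -0.06,0.06,0,0,0,0,0, -0.095,0.091,0,0,0,0,0, -0.095,0.091,0,0,0,0,0, -0.095,0.091,0.03,0,0,0,0, -0.095,0.091,0.06,0,0,0,0, -0.095,0.091,0.09,0,0,0,0, -0.095,0.091,0.12,0,0,0,0, -0.095,0.091,0.129,0,0,0,0, -0.095,0.091,0.129,0,0,0,0]'
python3 - <<'E'
from h import *
from workcell import bot
o=bot.get_obs();r=R.from_quat(o["tool_rot"]);pin=np.array([.6229,.0255,.205])
e=r.inv().apply(o["eef_pos"]-pin);print(o["eef_pos"],e)
for f in range(90,-1,-10):
    a=np.radians(f);s=.0065+np.cos(a)*.011+np.sin(a)*.0145
    q=.135*np.array([-np.sin(a),np.cos(a)])+s*np.array([-np.cos(a),-np.sin(a)])
    print(f,((np.array([q[0],-q[1],0])-e)/.5).round(3))
E
```

```text
clock: 13.78
eef_pos: [0.5008, -0.0504, 0.2007]
tool_rot: [0.992, 0.122, -0.002, -0.001]
ft_force: [-0.7, 0.6, 0.9]
grip_width: -0.0001
grasp_force: 0.0
[ 0.50078515 -0.05037438  0.20073737] [-0.13686977  0.04394886  0.00472153]
90 [ 0.004 -0.046 -0.009]
80 [-0.    -0.09  -0.009]
70 [ 0.004 -0.135 -0.009]
60 [ 0.015 -0.18  -0.009]
50 [ 0.035 -0.224 -0.009]
40 [ 0.063 -0.264 -0.009]
30 [ 0.098 -0.298 -0.009]
20 [ 0.14  -0.327 -0.009]
10 [ 0.188 -0.347 -0.009]
0 [ 0.239 -0.358 -0.009]
```

```bash
python3 -m pendant '[0.004,-0.025,-0.009,0,0,0,0, 0.004,-0.046,-0.009,0,0,0,0, 0.002,-0.06,-0.009,0,0,0,0, 0.001,-0.075,-0.009,0,0,0,0, 0,-0.09,-0.009,0,0,0,0, 0.001,-0.105,-0.009,0,0,0,0, 0.002,-0.12,-0.009,0,0,0,0, 0.004,-0.135,-0.009,0,0,0,0, 0.009,-0.158,-0.009,0,0,0,0, 0.015,-0.18,-0.009,0,0,0,0]'
python3 -m pendant '[0.01,-0.022,0,0,0,0,0, 0.02,-0.044,0,0,0,0,0, 0.033,-0.064,0,0,0,0,0, 0.048,-0.084,0,0,0,0,0, 0.065,-0.101,0,0,0,0,0, 0.083,-0.118,0,0,0,0,0, 0.104,-0.132,0,0,0,0,0, 0.125,-0.147,0,0,0,0,0, 0.135,-0.15,0,0,0,0,0, 0.135,-0.15,0,0,0,0,0]'
python3 - <<'E'
from h import *
from workcell import bot
o=bot.get_obs();r=R.from_quat(o["tool_rot"]);pin=np.array([.6229,.0255,.205])
print(o["eef_pos"],r.inv().apply(o["eef_pos"]-pin),o["ft_force"])
c=bot.camera("wrist");t=bot.camera("top");cv2.imwrite("pics/w5.png",c["pixels"][:,:,::-1])
E
```

```text
clock: 14.62
eef_pos: [0.4872, 0.0394, 0.2072]
tool_rot: [0.993, 0.122, -0.0, -0.0]
ft_force: [0.0, -0.1, 0.2]
grip_width: 0.0
grasp_force: 0.1
clock: 15.45
eef_pos: [0.5358, 0.1285, 0.2069]
tool_rot: [0.992, 0.123, 0.0, -0.0]
ft_force: [-0.0, -0.7, 0.4]
grip_width: -0.0004
grasp_force: 0.0
[0.53581782 0.12852411 0.20690378] [-0.05935739 -0.12113588 -0.00192216] [-0.02707762 -0.66967025  0.42258408]
```

View pics/w5.png

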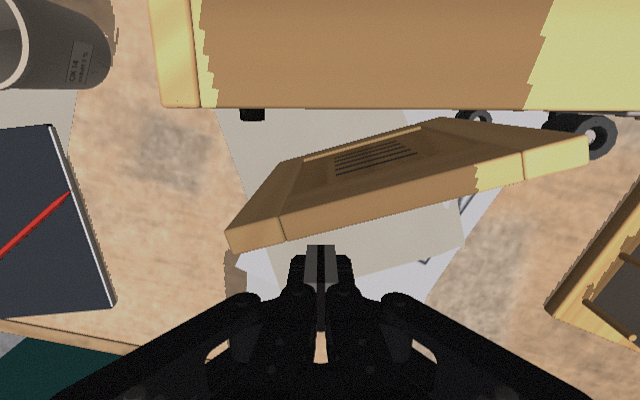

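The door is nearly shut, about 17° open, with the fingertips just outside its face at about (320,250) and the hinge ring in place at (592,135). I'll ease it on.

```bash
python3 -m pendant '[0.007,-0.004,0,0,0,0,0, 0.014,-0.008,0,0,0,0,0, 0.021,-0.012,0,0,0,0,0, 0.028,-0.016,0,0,0,0,0, 0.035,-0.019,0,0,0,0,0, 0.042,-0.021,0,0,0,0,0, 0.049,-0.023,0,0,0,0,0, 0.056,-0.025,0,0,0,0,0, 0.063,-0.027,0,0,0,0,0, 0.068,-0.028,0,0,0,0,0]'
python3 -m pendant '[0.002,0,0,0,0,0,0, 0.004,0,0,0,0,0,0, 0.006,0,0,0,0,0,0, 0.008,0,0,0,0,0,0, 0.009,0,0,0,0,0,0, 0.01,0,0,0,0,0,0, 0.011,0,0,0,0,0,0, 0.012,0,0,0,0,0,0, 0.012,0,0,0,0,0,0, 0.012,0,0,0,0,0,0]'
python3 - <<'E'
from h import *
from workcell import bot
o=bot.get_obs();r=R.from_quat(o["tool_rot"]);pin=np.array([.6229,.0255,.205])
print(o["eef_pos"],r.inv().apply(o["eef_pos"]-pin),o["ft_force"])
E
```

```text
clock: 16.38
eef_pos: [0.5656, 0.1459, 0.2072]
tool_rot: [0.992, 0.125, -0.0, -0.001]
ft_force: [0.2, 0.3, -0.1]
grip_width: -0.0001
grasp_force: 0.1
clock: 17.22
eef_pos: [0.571, 0.1472, 0.2073]
tool_rot: [0.992, 0.125, -0.0, -0.001]
ft_force: [-0.5, 0.5, -1.0]
grip_width: 0.0001
grasp_force: 0.1
[0.57101345 0.14720787 0.20731848] [-0.02002491 -0.13078844 -0.00194489] [-0.45644279  0.48766006 -1.01463319]
```

Creep on in 0.5 mm rows until the stops are felt.

```bash
python3 -m pendant '[0.001,0,0,0,0,0,0, 0.002,0,0,0,0,0,0, 0.003,0,0,0,0,0,0, 0.004,0,0,0,0,0,0, 0.005,0,0,0,0,0,0, 0.006,0,0,0,0,0,0, 0.006,0,0,0,0,0,0, 0.006,0,0,0,0,0,0, 0.006,0,0,0,0,0,0, 0.006,0,0,0,0,0,0]'
python3 - <<'E'
from h import *
from workcell import bot
o=bot.get_obs()
c=bot.camera("wrist");pickle.dump((o,c),open("w6.pkl","wb"));cv2.imwrite("pics/w6.png",c["pixels"][:,:,::-1])
E
```

```text
clock: 18.05
eef_pos: [0.5739, 0.148, 0.2072]
tool_rot: [0.992, 0.125, -0.0, -0.001]
ft_force: [-0.0, 0.3, 0.4]
grip_width: 0.0003
grasp_force: 0.1
```

View pics/w6.png

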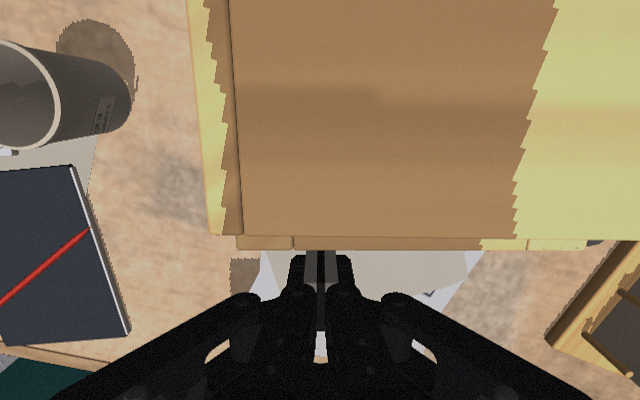

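The door's top strip is parallel to the cupboard front: its outer edge is at row ~249 at both column 240 and column 585. I'll feel for the stops.

```bash
python3 -m pendant '[0.001,0,0,0,0,0,0, 0.002,0,0,0,0,0,0, 0.003,0,0,0,0,0,0, 0.004,0,0,0,0,0,0, 0.004,0,0,0,0,0,0, 0.004,0,0,0,0,0,0, 0.004,0,0,0,0,0,0, 0.004,0,0,0,0,0,0, 0.004,0,0,0,0,0,0, 0.004,0,0,0,0,0,0]'
python3 - <<'E'
from h import *
o,c=pickle.load(open("w6.pkl","rb"));T=wT(c,o)
for u in((240,249),(583,250)):
    print(R.from_euler('z',-14.04,degrees=True).apply(atz(c,u,.196,T)-[.6229,.0255,0])+[-.088,-.0736,0])
E
```

```text
clock: 18.93
eef_pos: [0.5758, 0.1485, 0.2073]
tool_rot: [0.992, 0.125, -0.0, -0.001]
ft_force: [-0.2, 0.4, -0.3]
grip_width: -0.0
grasp_force: 0.1
[-0.09377482  0.09218606  0.196     ]
[-0.09307135 -0.05960101  0.196     ]
```

```bash
python3 -m pendant '[0.001,0,0,0,0,0,0, 0.002,0,0,0,0,0,0, 0.003,0,0,0,0,0,0, 0.004,0,0,0,0,0,0, 0.004,0,0,0,0,0,0, 0.004,0,0,0,0,0,0, 0.004,0,0,0,0,0,0, 0.004,0,0,0,0,0,0, 0.004,0,0,0,0,0,0, 0.004,0,0,0,0,0,0]'
```

```text
clock: 19.77
eef_pos: [0.5766, 0.1487, 0.2072]
tool_rot: [0.992, 0.125, -0.001, -0.001]
ft_force: [-5.1, -1.6, 2.0]
grip_width: 0.0002
grasp_force: 2.6
```

The stops are felt at about 5 N. I back off and check.

```bash
python3 -m pendant '[-0.004,0,0,0,0,0,0, -0.01,0,0,0,0,0,0, -0.03,0,0,0,0,0,0, -0.06,0,0,0,0,0,0, -0.1,0,0,0,0,0,0, -0.12,0,-0.03,0,0,0,0, -0.12,0,-0.06,0,0,0,0, -0.12,0,-0.1,0,0,0,0, -0.12,0,-0.13,0,0,0,0, -0.12,0,-0.13,0,0,0,0]'
python3 -m pendant '[0,0,0,0,0,0,0, 0,0,0,0,0,0,0, 0,0,0,0,0,0,0, 0,0,0,0,0,0,0, 0,0,0,0,0,0,0, 0,0,0,0,0,0,0, 0,0,0,0,0,0,0, 0,0,0,0,0,0,0, 0,0,0,0,0,0,0, 0,0,0,0,0,0,0]'
python3 - <<'E'
from h import *
from workcell import bot
o=bot.get_obs();c=bot.camera("wrist");s=bot.camera("side");pickle.dump((o,c,s),open("w7.pkl","wb"))
a=c["pixels"][:260,:,::-1];b=s["pixels"][110:310,180:440,::-1]
out=np.zeros((560,640,3),np.uint8);out[:260]=a;b=cv2.resize(b,(390,300));out[260:,:390]=b
cv2.imwrite("pics/w7.png",out)
E
```

```text
clock: 20.6
eef_pos: [0.5217, 0.1343, 0.2761]
tool_rot: [0.992, 0.125, 0.004, -0.002]
ft_force: [0.6, 0.1, 0.2]
grip_width: -0.0
grasp_force: 0.0
clock: 21.43
eef_pos: [0.5197, 0.1339, 0.2723]
tool_rot: [0.992, 0.125, -0.0, -0.001]
ft_force: [0.1, -0.2, -1.1]
grip_width: -0.0002
grasp_force: 0.0
```

View pics/w7.png

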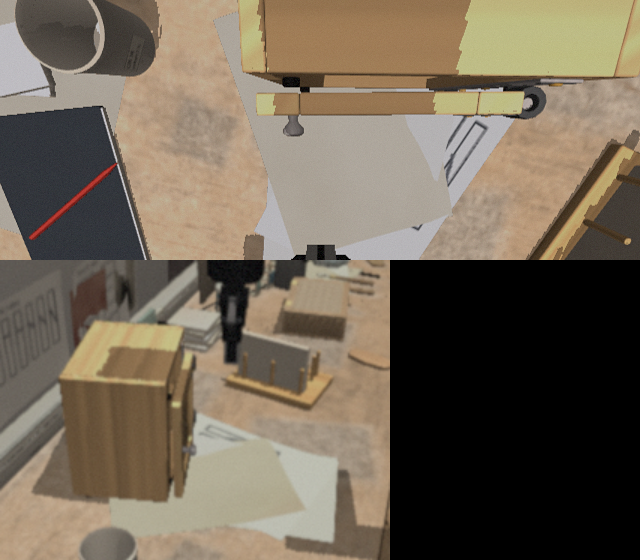

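The door is shut parallel to the front, with its outer top edge at about (260,114) and (522,117) and the stop visible behind it at (291,82). The bat, rack and beaker are undisturbed. One numeric check of the gap:

Run:
```python
from h import *
o,c,s=pickle.load(open("w7.pkl","rb"));T=wT(c,o)
for u,z in(((260,114.5),.196),((520,117.5),.196),((260,94),.196),((520,92.5),.196),((532,102),.184),((250,78),.226),((632,76),.226)):
    print(R.from_euler('z',-14.04,degrees=True).apply(atz(c,u,z,T)-[.6229,.0255,0])+[-.088,-.0736,0])
```

```text
[-0.09508045  0.09194381  0.196     ]
[-0.09582795 -0.060297    0.196     ]
[-0.08366745  0.09136679  0.196     ]
[-0.08195064 -0.05761798  0.196     ]
[-0.08720812 -0.07304399  0.184     ]
[-0.07668921  0.09031579  0.226     ]
[-0.0747245 -0.0918745  0.226    ]
```

```bash
python3 -c "
from workcell import bot
print(bot.job_done())"
```

```text
the job is handed in; nothing more can be done
None
```

The door is hung with both knuckles home on their lugs, swung shut to within about 1 mm of its stops by camera, and released; the job was handed in at about 21.5 s, and no verdict came back.

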